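Close the coin clamp with a flat screwdriver

ROBOT

A 6-joint arm with a two-finger parallel gripper is mounted at the origin on a cart in front of the work surface, level with it; the furniture and walls round the work are solid. World frame = base frame: x ahead of the robot, y to its left, z up, the work surface at z = 0. Lengths are in m, angles in rad, forces in N, time in s.
With the tool pointing down it reaches from about 0.275 to 0.75 m from the base axis. Payload 10.2 kg.
Tool frame: the origin (TCP) lies midway between the tips of the shut fingers; the grasp point (between the pads) lies 19 mm behind it (env.hold_point_z is the distance from the TCP to the grasp point, in m); z points along the fingers, y is the line along which they close (so a half turn about z gives the same grasp; the last joint's range is limited). The gripper opens to 85 mm and grips with 20 to 120 N. Pads are 22 mm wide; open, the fingers measure 114 mm over their backs; the gripper's body (76 mm by 85 mm) begins 54 mm behind the grasp point. The pads swing forward as they close: fully open they stand 13 mm farther back than shut.
Start: joints at [-1.554, 0.313, 1.498, -0, 1.331, -0.223], TCP at [0.125, -0.51, 0.194] pointing down, gripper open.
Joint ranges: [-2.94, 2.94], [-0.97, 2.17], [0.19, 2.56], [-1.23, 4.37], [0.02, 3.11], [-2.88, 2.88]. Speed limits (rad/s): [2.39, 2.39, 3.01, 3.14, 3.14, 3.14].

INTERFACE

Orientations are given as a unit quaternion [x, y, z, w].
In Python, from bench import env, kinematics, monitor, eyes, job gives the robot as it stands. The module is installed in compiled form; this text tells all that it offers. Calls block until the motion is done:
- env.reach(position, orientation): joint-space move of the TCP to a pose.
- env.movel(position, velocity=0.15, frame=None, guard=None): straight line of the TCP; frame=None keeps the orientation; velocity is the mean speed in m/s. With guard (N) it stops when the force on the tool has changed by that much, and returns True; else False.
- env.set_joints(angles): joint-space move.
- env.release() and env.close_gripper(effort=None): open the fingers fully, or close them until they stop; effort is the grip in N (None keeps the last).
- env.hold(seconds).
- kinematics.ik(position, orientation): joint angles nearest the present ones, or None.
- monitor.sense(): the state.
- eyes.grab_frame(name): name is "scene" or "top" or "wrist"; returns a dict with "frame" (420x560x3 uint8, red, green, blue), "mtx" (3x3 intrinsics, pixels), "k1" (the pictures are not rectified: a ray, as slopes to the right and down, at radius r is drawn at 1 + k1 r^2 times it, then the intrinsics apply), "view" (4x4, takes a point from world to camera coordinates). Camera axes: x right, y down, z forward; pixel columns grow to the right and rows downward; lengths in m; the calibration is good to about 2 mm. A picture is of the moment at which its call begins. There is no depth.
A pose or a line that the arm cannot do raises env.MotionError and nothing moves.
- job.hand_in(): hands the job in; it is judged then, once.
The state is a dict: "clock": time; "joints": joint angles; "qvel": joint speeds; "joint_efforts": joint torques, N m; "position": TCP position; "ee_rot": TCP orientation; "contact_force": force on the tool from outside, world axes, zero at the start; "ft_torque": the same for the moment, N m; "finger_gap": opening from 0.0 (shut) to 1.0 (fully open); "gripper_force": force on a finger pad.
Only numpy, scipy, OpenCV 4.12 (cv2) and the standard library are available. Lean on these libraries where they do the work, as an engineer would, in place of code of your own. Each camera call takes 0.05 s, during which the arm holds its last target. There are 200 camera calls.

TASK

Close the small coin clamp: take the yellow screwdriver from its stand, feel for the slot of the brass cam screw by turning the blade on it under light pressure until it drops in, and turn the screw clockwise until the jaw is fully closed on the coin, stopping there without forcing it. Then put the screwdriver back upright in its stand. Work gently (the screwdriver must never bear on the clamp and its screw with more than 25 N, pressing and turning together), turn the screw only with the screwdriver, keep the gripper off the clamp, and leave the loupe, glass dish, label slips and the dropper bottle beside the mat where they are.

Things in the scene. Friction and masses are not known exactly. Their poses are not given: they have to be found in the camera images.
- coin_clamp: Coin clamp fixed to the mat: grey base plate 116 x 56 x 8 mm, at its -x end a fixed aluminium jaw with a coin (26 mm) before it, then the sliding jaw, at its +x end a blue cam housing 44 x 44 mm, top 28 mm above the plate's underside, with the collar and brass screw on it. Origin: middle of the plate's underside; x from the fixed jaw to the screw, z up. Yaw varies.
- collar_rim (a point): Middle of the mouth of the round dark steel collar round the screw, on the screw's axis, 44 mm above the clamp's underside (8 mm above screw_face); axes as the clamp's. The collar is 37 mm across outside; its mouth funnels from 29 mm at the rim to a 19 mm well 7 mm lower, so it guides the blade to the screw.
- screw_face (a point): On the screw's vertical axis, level with the face of the unpressed brass cam screw: 32 mm along the clamp's +x, 36 mm above its underside. Axes as the clamp's; they do not turn with the screw. The face is 19 mm across with one straight slot right across it, 5 mm wide, 5 mm deep. With the jaw open the slot points 0.5 rad counterclockwise (from above) of the clamp's x, give or take 0.6 rad (not measured).
- screw_foot (a point): On the screw's axis, 28 mm above the clamp's underside. The screw is sprung: it starts to sink at about 2 N, is 2.5 mm down at about 5 N, then meets a hard stop. It turns stiffly (0.05 N m; 25 N of blade contact is reached at about 0.15 N m), clockwise from above, 1.0 rad between hard stops, and stays where it is left; a blade only sliding lightly on its face does not turn it.
- coin_jaw (a joint): Travel of the sliding jaw in m: 0 = open (as it starts), 0.008 = fully closed on the coin. The cam screw drives it: 8 mm of travel for each radian that the screw is turned clockwise.
- screwdriver: Stubby flat screwdriver, about 90 g, upright in its stand, blade down. Origin on its axis at the underside of its round black guard (31 mm across, 4 mm thick); z up along the handle. Yellow handle from 4 to 50 mm above the origin, black cap to 54 mm; 24 mm between its two flat sides, which face +y and -y (grasp these), 28 mm along x. Below the guard an 8 mm shank.
- driver_tip (a point): Middle of the blade's end, on the screwdriver's axis, 56 mm below its origin; axes as the screwdriver's. The blade is 14 mm wide along x, 3.2 mm thick along y, 14 mm long. Resting on the screw's face it is level with screw_face or up to 2.5 mm lower; at the bottom of the slot it is 5 mm or more below screw_face. In the slot it can turn about 0.15 rad freely either way.
- driver_stand: Wooden stand, fixed: block 56 x 56 x 66 mm on a foot 80 x 80 x 6 mm. Origin in the middle of its underside, z up.
- stand_hole (a point): Middle of the mouth of the stand's vertical round through hole, 21 mm wide, 66 mm above the stand's underside. The screwdriver hangs in it with its guard resting on the block's top, at any yaw.
- loupe: Black eye loupe, 41 x 41 x 30 mm, loose on the mat; origin under its centre.
- glass_dish: Shallow glass dish, 68 x 68 x 13 mm, loose on the mat; origin under its centre.
- dropper: Brown dropper bottle, 33 x 34 x 102 mm, loose on the desk to the right of the mat (another stands far behind); origin under its centre.
- label_slips: Banded stack of paper slips, 51 x 73 x 16 mm, loose on the desk; origin under its centre.

How it is judged:
By the outcome, as a careful person would: the job done as asked, in the order asked, and still so for the second after the job is handed in, with the robot touching nothing.
It also fails if it takes over 67 s, if anything falls off the work surface, if the arm or the gripper's body presses on something with over 40 N, if the wrist force passes 120 N, or if a joint passes its speed limit or range.

## Working session

There is one attempt and no reset: what is moved stays moved. The work goes in short steps, each a Python script; the robot and the scene stay as the last script left them, time stands still between calls to the robot, and variables do not carry over. Pictures are saved under pics/ and viewed, at most 10 in all, crops included, and the job is handed in when it is done.

```bash
mkdir -p pics; cat > h.py <<'E'
import numpy as np, cv2
from scipy.spatial.transform import Rotation as R
from bench import env, kinematics, monitor, eyes, job
def shot(n,fn=None):
    d=eyes.grab_frame(n)
    if fn: cv2.imwrite('pics/'+fn,cv2.cvtColor(d['frame'],cv2.COLOR_RGB2BGR))
    return d
def rays(d,px):
    px=np.asarray(px,float).reshape(-1,1,2); dist=np.array([d['k1'],0,0,0.])
    n=cv2.undistortPointsIter(px,np.array(d['mtx'],float),dist,None,None,(3,50,1e-10)).reshape(-1,2)
    V=np.array(d['view']); D=np.c_[n,np.ones(len(n))]@V[:3,:3]
    return -V[:3,:3].T@V[:3,3],D
def onplane(d,px,z):
    o,D=rays(d,px); return o+D*((z-o[2])/D[:,2:])
def quat(yaw): # tool down, tool y axis at yaw+90deg in world (up to sign)
    return (R.from_euler('z',yaw)*R.from_euler('x',np.pi)).as_quat()
E
python3 - <<'E'
from h import *
t=shot('top','top.png'); s=shot('scene','scene.png')
a=np.hstack([t['frame'],s['frame']]); 
for d in (t,s): print(rays(d,[[280,210]]),d['k1'])
s=monitor.sense(); print(s['ee_rot'],s['contact_force'],s['clock'],env.hold_point_z, R.from_quat(s['ee_rot']).as_matrix())
E
```

```text
(array([ 0.32079914, -0.081735  ,  1.15457843]), array([[ 0.22773306, -0.00750906, -0.973715  ]])) -0.10465782626553974
(array([0.13349314, 0.57672695, 0.6619932 ]), array([[ 0.40377126, -0.68801105, -0.60304201]])) -0.12215603148292146
[ 9.92821178e-01  1.19606945e-01  5.14752932e-05 -5.34365428e-04] [-0.48907756 -0.75738514 -0.8106288 ] 0.1 0.0187 [[ 9.71388352e-01  2.37496671e-01 -2.56161102e-05]
 [ 2.37496561e-01 -9.71387786e-01  1.07337223e-03]
 [ 2.30039155e-04 -1.04874502e-03 -9.99999424e-01]]
```

View pics/top.png

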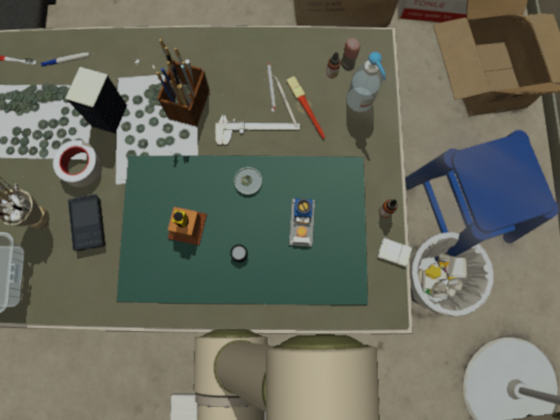

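View pics/scene.png

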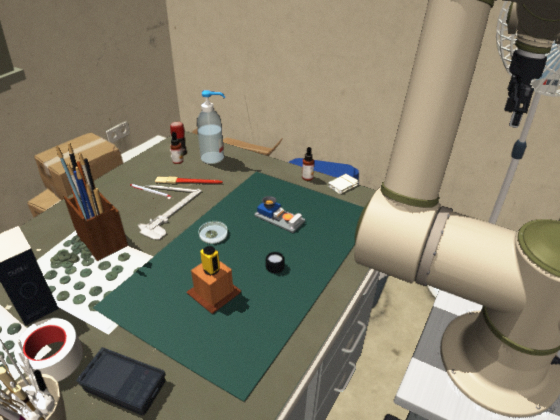

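The top view shows the stand at about (185,225) with the driver's cap at (180,217). The clamp is at (302,222), with its blue housing at (304,208) on the far side. The scene view agrees: dish at (213,233), loupe at (275,262), dropper at (308,163). Next I'll get wrist views over the clamp and the stand.

```bash
python3 - <<'E'
from h import *
t=shot('top')
print(onplane(t,[[304,208],[302,232]],0.03),onplane(t,[[180,217]],0.12),onplane(t,[[248,182],[239,253],[389,208]],0.01))
c=onplane(t,[[304,208]],0.036)[0]; s=onplane(t,[[180,217]],.12)[0]
env.reach([c[0]-0.06,c[1],0.25],quat(0)); w=shot('wrist','w1.png'); print(rays(w,[[280,210]]),monitor.sense()['position'])
env.reach([s[0]-0.06,s[1],0.28],quat(0)); w=shot('wrist','w2.png'); print(monitor.sense()['clock'],monitor.sense()['joints'])
E
python3 -c "
import cv2,numpy as np
a=cv2.imread('pics/w1.png');b=cv2.imread('pics/w2.png')
cv2.imwrite('pics/w12.png',cv2.resize(np.vstack([a,b]),None,fx=.7,fy=.7))"
```

```text
[[ 0.58924687 -0.14811723  0.03      ]
 [ 0.53051649 -0.14308319  0.03      ]] [[0.54504131 0.13113482 0.12      ]] [[ 0.65911027 -0.01078794  0.01      ]
 [ 0.48177782  0.00708412  0.01      ]
 [ 0.5958578  -0.35915481  0.01      ]]
(array([ 0.6093666 , -0.14892113,  0.42919368]), array([[-0.33130722, -0.00658468, -0.94358493]])) [ 0.52754999 -0.14852048  0.24985017]
3.3083 [ 2.82958890e-02  2.15671053e-01  1.40341125e+00 -2.75601966e-04
  1.52299872e+00  1.60070727e+00]
```

View pics/w12.png

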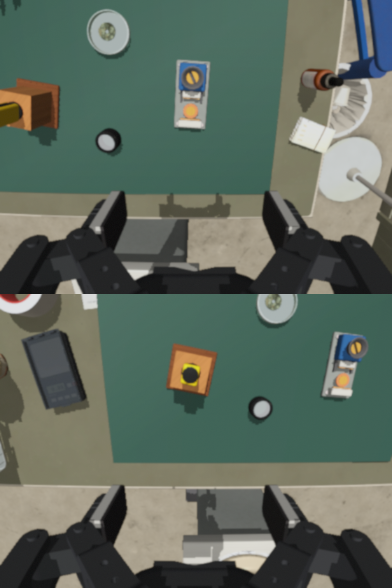

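```bash
python3 - <<'E'
from h import *
env.reach([0.52,0.131,0.215],quat(0)); w=shot('wrist','w3.png'); np.save('w3.npy',w,allow_pickle=True)
env.reach([0.57,-0.147,0.14],quat(0)); w=shot('wrist','w4.png'); np.save('w4.npy',w,allow_pickle=True)
print(monitor.sense()['clock'],monitor.sense()['joints'])
a=cv2.imread('pics/w3.png')[:300,130:430];b=cv2.imread('pics/w4.png')[:300,130:430]
cv2.imwrite('pics/w34.png',cv2.resize(np.hstack([a,b]),None,fx=1.33,fy=1.33))
E
```

```text
4.9333 [-4.49081890e-01  4.94825720e-01  1.37532669e+00  2.80701976e-04
  1.27023436e+00  1.12000403e+00]
```

View pics/w34.png

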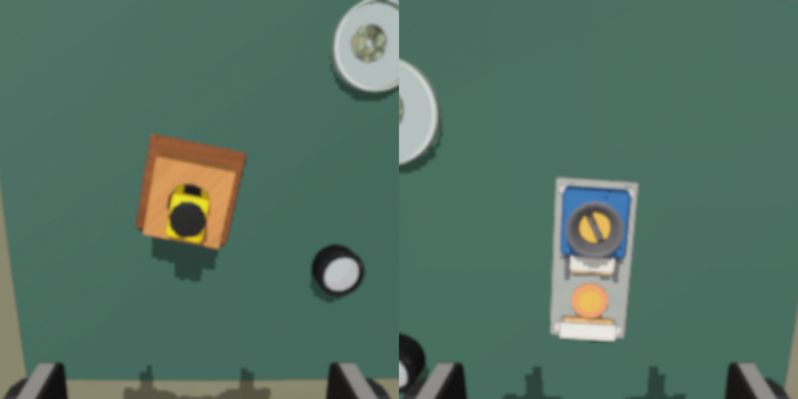

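The left half shows the stand's top with the cap at about (188,219) and flat yellow sides left and right. The right half shows the collar at about (594,229), with the slot running from (590,213) to (603,243), so it's visible. Next I'll measure these.

```bash
python3 - <<'E'
from h import *
w3=np.load('w3.npy',allow_pickle=True).item(); w4=np.load('w4.npy',allow_pickle=True).item()
def cnt(m): 
    c=max(cv2.findContours(m.astype(np.uint8),cv2.RETR_EXTERNAL,cv2.CHAIN_APPROX_NONE)[0],key=cv2.contourArea); return c
f=w3['frame']; h=cv2.cvtColor(f,cv2.COLOR_RGB2HSV); H,S,V=[h[...,i].astype(int) for i in range(3)]
roi=np.zeros(H.shape,bool); roi[90:200,220:330]=1
ye=roi&(H>22)&(H<35)&(S>150)&(V>70); bl=roi&(V<60)
bl[:152]=0
c=cnt(bl); (cx,cy),r=cv2.minEnclosingCircle(c); print('cap',cx,cy,r,onplane(w3,[[cx,cy]],.12), cv2.contourArea(c))
p=onplane(w3,[[cx-r,cy],[cx+r,cy]],.12);print('capdiam',p[0,1]-p[1,1])
rr=cnt(roi&(H>5)&(H<35)&(S>60)&(V>150)); 
cy_=cnt(ye); print('yellow box',cv2.boundingRect(cy_),cv2.minAreaRect(cy_))
for row in range(135,186,3):
    x=np.where(ye[row])[0]; print(row,(x.min(),x.max()) if len(x) else None,end=' ')
# block top (light orange) rectangle
og=roi&(H>8)&(H<20)&(V>150); c=cnt(og); b=cv2.convexHull(c); q=cv2.boxPoints(cv2.minAreaRect(b)); P=onplane(w3,q,.066)
print('\nblock',P.mean(0),np.linalg.norm(P[1]-P[0]),np.linalg.norm(P[2]-P[1]),np.arctan2(*(P[1]-P[0])[[1,0]]))
# clamp
f=w4['frame']; h=cv2.cvtColor(f,cv2.COLOR_RGB2HSV); H,S,V=[h[...,i].astype(int) for i in range(3)]
roi=np.zeros(H.shape,bool); roi[125:265,235:320]=1
blue=roi&(H>100)&(H<125)&(S>120)&(V>80)
c=cv2.convexHull(cnt(blue)); q=cv2.boxPoints(cv2.minAreaRect(c)); P=onplane(w4,q,.028); print('blue',P.mean(0),np.linalg.norm(P[1]-P[0]),np.linalg.norm(P[2]-P[1]),np.arctan2(*(P[1]-P[0])[[1,0]]))
gm=roi&~((H>65)&(H<100)&(S>60)); c=cv2.convexHull(cnt(gm)); q=cv2.boxPoints(cv2.minAreaRect(c)); P=onplane(w4,q,.008); print('plate',P.mean(0),np.linalg.norm(P[1]-P[0]),np.linalg.norm(P[2]-P[1]),np.arctan2(*(P[1]-P[0])[[1,0]]))
br=roi&(H>10)&(H<30)&(S>100)&(V>100); br[195:]=0
ys,xs=np.where(br); hull=cv2.convexHull(np.c_[xs,ys].astype(np.int32)); (cx,cy),r=cv2.minEnclosingCircle(hull); print('brass',cx,cy,r,onplane(w4,[[cx,cy]],.036))
g=V[:195]; msk=np.zeros(H.shape,np.uint8); cv2.circle(msk,(round(cx),round(cy)),int(r*0.9),1,-1)
sl=(msk>0)&~br; ys,xs=np.where(sl); vx,vy,x0,y0=cv2.fitLine(np.c_[xs,ys].astype(np.float32),cv2.DIST_L2,0,.01,.01).ravel()
P=onplane(w4,[[x0-5*vx,y0-5*vy],[x0+5*vx,y0+5*vy]],.036); d=P[1]-P[0]; print('slot',np.arctan2(d[1],d[0])%np.pi,P.mean(0),len(xs))
cm=roi&(V<110)&(S<90); cm[205:]=0; c=cnt(cm|sl|br); (ex,ey),er=cv2.minEnclosingCircle(c); print('collar',ex,ey,er,onplane(w4,[[ex,ey],[ex-er,ey],[ex+er,ey]],.044))
v=lambda a:cv2.resize(a,None,fx=5,fy=5,interpolation=cv2.INTER_CUBIC)
A=v(cv2.cvtColor(w3['frame'],cv2.COLOR_RGB2BGR)[105:195,230:310]);B=v(cv2.cvtColor(w4['frame'],cv2.COLOR_RGB2BGR)[125:215,240:320]); cv2.imwrite('pics/z.png',np.hstack([A,B]))
E
```

```text
cap 270.8958435058594 165.0 12.268376350402832 [[0.54386194 0.13536044 0.12      ]] 418.0
capdiam 0.01985790460468334
yellow box (257, 140, 31, 23) ((272.3941650390625, 150.5839385986328), (29.802268981933594, 20.021013259887695), 6.581944942474365)
135 None 138 None 141 (np.int64(262), np.int64(268)) 144 (np.int64(261), np.int64(284)) 147 (np.int64(259), np.int64(285)) 150 (np.int64(258), np.int64(286)) 153 (np.int64(258), np.int64(287)) 156 (np.int64(257), np.int64(286)) 159 (np.int64(258), np.int64(286)) 162 (np.int64(284), np.int64(285)) 165 (np.int64(257), np.int64(257)) 168 (np.int64(255), np.int64(258)) 171 (np.int64(255), np.int64(259)) 174 (np.int64(254), np.int64(282)) 177 (np.int64(256), np.int64(282)) 180 (np.int64(269), np.int64(281)) 183 None 
block [0.54638807 0.13689974 0.066     ] 0.060716652187999876 0.06280669976132132 -0.22316922575594805
blue [ 0.58860773 -0.14584001  0.028     ] 0.04466463249294701 0.04169253367684946 -0.08638118111678642
plate [ 0.55424581 -0.1433168   0.008     ] 0.12205552335056659 0.05738541481242895 -0.0946864955636959
brass 276.68182373046875 170.5 12.194966316223145 [[ 0.58775288 -0.14546759  0.036     ]]
slot 0.42832076427511057 [ 0.58793293 -0.14540781  0.036     ] 88
collar 276.37603759765625 171.54132080078125 19.16975212097168 [[ 0.58868565 -0.14523547  0.044     ]
 [ 0.58867951 -0.12952706  0.044     ]
 [ 0.58870636 -0.16094288  0.044     ]]
```

View pics/z.png

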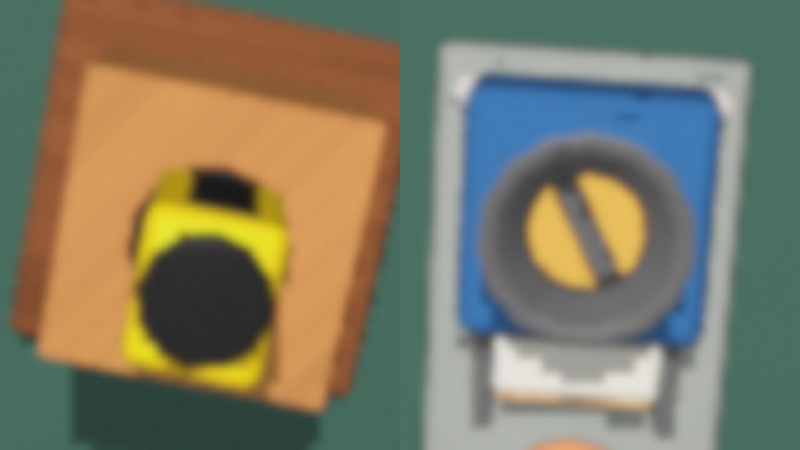

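```bash
python3 - <<'E'
from h import *
w3=np.load('w3.npy',allow_pickle=True).item()
g=lambda u,v:[230+u/5,105+v/5]
P=onplane(w3,[g(90,62),g(388,122),g(322,412),g(38,355)],.066); print(P,P.mean(0))
Q=onplane(w3,[g(150,205),g(287,228),g(265,388),g(125,362)],.116); print(Q,Q.mean(0)); e=Q[0]-Q[3]+Q[1]-Q[2]; yaw=np.arctan2(e[1],e[0]); print('yaw',yaw, np.linalg.norm(e)/2)
x,y=0.544,0.1355
q=quat(yaw)
env.reach([x,y,0.20],q); env.movel([x,y,0.079],velocity=.12,guard=6)
b=monitor.sense(); print(b['position'],b['contact_force'])
env.close_gripper(70)
s=monitor.sense(); print(s['finger_gap'],s['gripper_force'],s['contact_force'],s['position'],s['clock'])
np.save('yaw.npy',yaw)
E
```

```text
[[0.57760566 0.15743415 0.066     ]
 [0.56647375 0.10170925 0.066     ]
 [0.50989027 0.11336818 0.066     ]
 [0.52156611 0.16912894 0.066     ]] [0.54388395 0.13541013 0.066     ]
[[0.55864984 0.14412835 0.116     ]
 [0.55487761 0.12197587 0.116     ]
 [0.52807169 0.12545154 0.116     ]
 [0.53257174 0.14872107 0.116     ]] [0.54354272 0.13506921 0.116     ]
yaw -0.15140005768876788 0.026747988903153698
[0.54444352 0.13548101 0.07970034] [0.49107598 0.17499204 0.23196805]
0.2438364742613707 68.27654708409682 [-1.15475928e+00  1.07402066e-03  4.54464007e+00] [0.54418572 0.13556687 0.07944096] 7.825
```

```bash
python3 - <<'E'
from h import *
yaw=float(np.load('yaw.npy'))
p=monitor.sense()['position']
env.movel([p[0],p[1],0.19],velocity=.12)
s=monitor.sense(); print(s['finger_gap'],s['gripper_force'],s['contact_force'],s['position'])
env.reach([.588,-.1454,.16],quat(0.75)); env.hold(.3)
s=monitor.sense(); print(s['contact_force'],s['ft_torque'],s['joints'],s['clock'])
shot('wrist','w5.png'); shot('scene','s5.png')
a=cv2.imread('pics/w5.png');b=cv2.imread('pics/s5.png')[60:300,150:470]
cv2.imwrite('pics/ws5.png',np.hstack([cv2.resize(a,(400,300)),cv2.resize(b,(400,300))]))
t=s['clock']; env.movel([.588,-.1454,.16],velocity=.05,frame=quat(0.70)); s=monitor.sense(); print('rot time',s['clock']-t,s['position'],R.from_quat(s['ee_rot']).as_matrix()[:2,0],s['contact_force'])
E
```

```text
0.2463721225796792 68.2846633385634 [-0.71855385  0.1319905  -0.79454668] [0.54379181 0.13552629 0.18912946]
[-0.60250931 -0.18274358 -0.93783798] [-0.02502442 -0.01940061  0.01479472] [-4.34804505e-01  5.16891668e-01  1.28905090e+00  3.83212611e-05
  1.33545247e+00  3.85444972e-01] 10.4417
rot time 0.34999999999999964 [ 0.58801106 -0.14536598  0.160013  ] [0.76406375 0.64514075] [ 0.51587602  0.12255699 -0.74106985]
```

View pics/ws5.png

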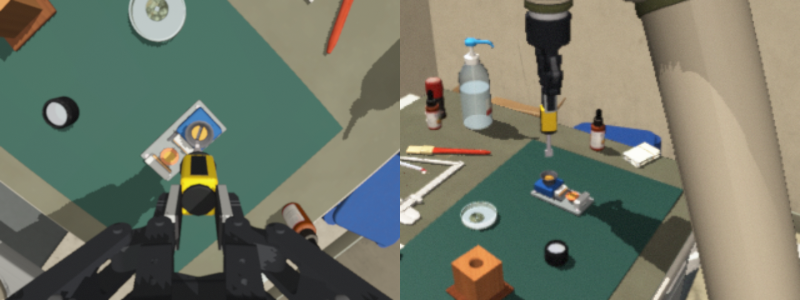

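The driver is held straight, and the collar and slot are in view ahead. Next is a guarded descent with the blade at yaw 0.75, then turning clockwise to feel for the slot.

```bash
cat >> h.py <<'E'
X,Y=.588,-.1454
def mean(n=4):
    F=[];T=[]
    for _ in range(n):
        env.hold(.03); s=monitor.sense(); F.append(s['contact_force']); T.append(s['ft_torque'])
    return np.mean(F,0),np.mean(T,0),s
def ang(s): m=R.from_quat(s['ee_rot']).as_matrix(); return np.arctan2(m[1,0],m[0,0])
E
python3 - <<'E'
from h import *
env.movel([X,Y,.118],velocity=.08,frame=quat(.75),guard=6)
F0,T0,s=mean(8); np.save('base.npy',[F0,T0]); print(F0,T0)
hit=env.movel([X,Y,.1025],velocity=.012,guard=2.5); F,T,s=mean(); print(hit,F-F0,T-T0,s['position'],s['clock'])
E
```

```text
[ 0.14677268  0.02349602 -0.77147064] [ 0.0058047  -0.00711364  0.00601391]
True [ 0.41457533 -0.38455145  3.0386289 ] [-0.07080504 -0.04631504  0.01164674] [ 0.58784279 -0.14535642  0.10337971] 12.9583
```

```bash
python3 - <<'E'
from h import *
F0,T0=np.load('base.npy'); z=monitor.sense()['position'][2]
for y in np.arange(.70,.0,-.05):
    env.movel([X,Y,z],velocity=.05,frame=quat(y)); F,T,s=mean(3); F=F-F0
    print(round(y,2),F.round(2),(T-T0)[2].round(3),s['position'][2].round(4))
    if F[2]>5: z+=.0004
    if F[2]<1.2: break
    if np.hypot(F[0],F[1])>8: break
print(s['clock'])
E
```

```text
0.7 [-0.8  -0.    3.37] 0.006 0.1034
0.65 [-0.44 -0.16  3.07] -0.013 0.1034
0.6 [-0.39  0.03  2.87] 0.023 0.1034
0.55 [-0.33 -0.01  3.45] 0.001 0.1034
0.5 [-0.39  0.17  2.84] 0.019 0.1034
0.45 [-0.64 -0.1   3.13] 0.013 0.1034
0.4 [-0.67  0.13  2.97] -0.001 0.1034
0.35 [ 0.04 -0.17  3.09] -0.004 0.1034
0.3 [-0.15 -0.15  3.09] 0.005 0.1034
0.25 [ 0.05 -0.46  3.29] -0.008 0.1034
0.2 [-0.42 -0.51  3.25] -0.0 0.1034
0.15 [ 0.16 -0.9   3.26] 0.058 0.1034
0.1 [-0.17 -1.    3.19] -0.032 0.1034
0.05 [-0.23 -0.81  3.38] 0.008 0.1034
17.8583
```

```bash
python3 - <<'E'
from h import *
F0,T0=np.load('base.npy'); z=.1034; a=.43; n=np.array([-np.sin(a),np.cos(a)])
env.movel([X,Y,z],velocity=.05,frame=quat(a))
ok=False
for sg in (1,-1):
    for k in range(0,8):
        o=sg*k*.0004; p=np.r_[np.array([X,Y])+n*o,z]
        env.movel(p,velocity=.01,frame=quat(a)); F,T,s=mean(3); F=F-F0
        print(round(o*1e3,1),F.round(2),'perp',(F[:2]@n).round(2),(T-T0)[2].round(3))
        if F[2]<1.2: ok=True; break
        if abs(F[:2]@n)>4 or F[2]>6: break
    if ok: break
    env.movel([X,Y,z],velocity=.02,frame=quat(a))
print(ok,s['position'],s['clock'])
E
```

```text
0.0 [-0.25  0.19  3.58] perp 0.27 -0.009
0.4 [-0.04 -0.42  3.68] perp -0.36 0.008
0.8 [ 0.32 -1.65  2.99] perp -1.64 -0.022
1.2 [ 0.9  -1.71  3.31] perp -1.93 -0.017
1.6 [ 1.21 -2.18  3.1 ] perp -2.49 0.008
2.0 [ 0.7  -1.52  2.91] perp -1.67 -0.009
2.4 [ 0.28 -1.82  3.02] perp -1.77 -0.019
2.8 [ 1.01 -1.65  3.2 ] perp -1.92 -0.036
0.0 [-0.86  1.67  3.27] perp 1.88 -0.0
-0.4 [-0.99  1.54  3.41] perp 1.81 -0.002
-0.8 [0.01 1.95 3.51] perp 1.76 -0.035
-1.2 [-0.89  1.76  3.63] perp 1.97 -0.0
-1.6 [-0.44  0.45  0.53] perp 0.59 0.006
True [ 0.58866229 -0.1471153   0.10322283] 23.2333
```

The slot dropped in at a 1.6 mm sideways offset. Next I'll sink the blade to the bottom of it gently.

```bash
python3 - <<'E'
from h import *
F0,T0=np.load('base.npy'); a=.43; n=np.array([-np.sin(a),np.cos(a)])
z=.1034
for o in (-.0018,-.0021):
    xy=np.array([X,Y])+n*o
    hit=env.movel([*xy,.0965],velocity=.01,frame=quat(a),guard=3.0); F,T,s=mean(4); F=F-F0
    print(o,hit,F.round(2),(F[:2]@n).round(2),(T-T0).round(3),s['position'],s['clock'])
    if s['position'][2]<.101: break
    env.movel([*xy,z],velocity=.02,frame=quat(a))
E
```

```text
-0.0018 True [ 0.16 -0.23  3.51] -0.28 [-0.06  -0.003  0.016] [ 0.58863309 -0.14701481  0.09808094] 23.9
```

```bash
cat > turn.py <<'E'
from h import *
import sys
def turn(a,xy,z,end,lim=.085,coarse=.05,fine_from=-.5,tmax=60):
    F0,T0=np.load('base.npy')
    while a>end:
        a-=coarse if a>fine_from else .02
        env.movel([*xy,z],velocity=.05,frame=quat(a)); F,T,s=mean(4); F=F-F0; T=T-T0
        n=np.array([-np.sin(a),np.cos(a)]); f=F[:2]@n; g=F[:2]@[np.cos(a),np.sin(a)]
        print(f"{a:.2f} act {ang(s):.3f} Fz {F[2]:.2f} perp {f:.2f} along {g:.2f} Tz {T[2]:.3f} z {s['position'][2]:.4f}")
        if abs(T[2])>lim or np.hypot(F[0],F[1])>7 or F[2]<1 or F[2]>8: break
        if abs(f)>1.5: xy=xy+n*np.clip(f*.00015,-.0004,.0004)
        if abs(g)>2: xy=xy+np.array([np.cos(a),np.sin(a)])*np.clip(g*.00015,-.0004,.0004)
    np.save('st.npy',[a,*xy,z]); print(xy,s['clock'])
E
python3 - <<'E'
from turn import *
s=monitor.sense(); turn(.43,s['position'][:2],s['position'][2],.03)
E
```

```text
0.38 act 0.381 Fz 3.37 perp -0.21 along -0.38 Tz -0.020 z 0.0982
0.33 act 0.331 Fz 4.11 perp -0.11 along -0.35 Tz -0.017 z 0.0981
0.28 act 0.281 Fz 3.55 perp -0.25 along -0.41 Tz 0.012 z 0.0981
0.23 act 0.231 Fz 3.95 perp -0.12 along -0.23 Tz 0.039 z 0.0981
0.18 act 0.181 Fz 3.33 perp 0.13 along -0.35 Tz 0.024 z 0.0981
0.13 act 0.131 Fz 3.81 perp 0.60 along -0.40 Tz 0.018 z 0.0981
0.08 act 0.081 Fz 3.54 perp 0.17 along -0.87 Tz 0.026 z 0.0980
0.03 act 0.031 Fz 3.85 perp 0.18 along -0.35 Tz 0.008 z 0.0980
-0.02 act -0.019 Fz 3.27 perp 0.36 along -0.95 Tz 0.037 z 0.0981
[ 0.58863309 -0.14701481] 27.35
```

```bash
python3 - <<'E'
from turn import *
a,x,y,z=np.load('st.npy'); turn(a,np.array([x,y]),z,-.80,lim=.075)
E
```

```text
-0.07 act -0.069 Fz 3.63 perp 0.82 along -0.79 Tz 0.027 z 0.0981
-0.12 act -0.119 Fz 3.64 perp 0.56 along -0.77 Tz 0.034 z 0.0981
-0.17 act -0.169 Fz 3.47 perp 0.45 along -0.59 Tz 0.043 z 0.0981
-0.22 act -0.219 Fz 3.70 perp 0.25 along -0.93 Tz 0.053 z 0.0981
-0.27 act -0.269 Fz 3.55 perp 0.31 along -0.77 Tz 0.043 z 0.0981
-0.32 act -0.319 Fz 3.82 perp 0.63 along -0.83 Tz 0.043 z 0.0981
-0.37 act -0.369 Fz 3.48 perp 0.24 along -0.93 Tz 0.015 z 0.0981
-0.42 act -0.419 Fz 3.42 perp 0.52 along -0.84 Tz 0.036 z 0.0981
-0.47 act -0.469 Fz 3.42 perp 0.74 along -1.06 Tz 0.057 z 0.0981
-0.52 act -0.519 Fz 3.68 perp 0.49 along -1.18 Tz 0.040 z 0.0981
-0.54 act -0.539 Fz 3.82 perp 0.49 along -1.44 Tz 0.026 z 0.0981
-0.56 act -0.560 Fz 3.64 perp 0.27 along -1.19 Tz 0.056 z 0.0980
-0.58 act -0.580 Fz 3.14 perp 0.17 along -1.14 Tz 0.027 z 0.0981
-0.60 act -0.600 Fz 3.81 perp 0.24 along -1.36 Tz 0.039 z 0.0981
-0.62 act -0.620 Fz 3.82 perp 0.38 along -0.71 Tz 0.061 z 0.0981
-0.64 act -0.640 Fz 3.79 perp 0.19 along -1.22 Tz 0.054 z 0.0981
-0.66 act -0.660 Fz 4.35 perp 0.48 along -1.41 Tz 0.034 z 0.0981
-0.68 act -0.680 Fz 3.78 perp 0.08 along -1.16 Tz 0.001 z 0.0981
-0.70 act -0.700 Fz 3.56 perp 0.02 along -1.06 Tz 0.046 z 0.0981
-0.72 act -0.720 Fz 3.82 perp -0.29 along -1.11 Tz 0.052 z 0.0981
-0.74 act -0.740 Fz 4.48 perp -0.15 along -1.24 Tz 0.016 z 0.0981
-0.76 act -0.760 Fz 3.85 perp 0.20 along -1.23 Tz 0.059 z 0.0981
-0.78 act -0.780 Fz 3.73 perp 0.01 along -1.36 Tz 0.092 z 0.0981
[ 0.58863309 -0.14701481] 36.1667
```

```bash
python3 - <<'E'
from h import *
F0,T0=np.load('base.npy'); a,x,y,z=np.load('st.npy')
T=[];
F,T,s=mean(15); print(a,(T-T0)[2],(F-F0)[2])
for a in (a-.012,a-.024,a-.036,a-.048):
    env.movel([x,y,z],velocity=.05,frame=quat(a)); F,T,s=mean(12); t=(T-T0)[2]; print(a,t,(F-F0),s['clock'])
    if t>.085: break
np.save('st.npy',[a,x,y,z])
E
```

```text
-0.7800000000000001 0.10278362041174186 3.7296038693241265
-0.7920000000000001 0.10007951066286204 [-1.05805873  0.7350527   3.71329126] 37.3167
```

The torque rose from a running 0.04 to 0.10 N m at −0.78 rad, which is about 1.06 rad after engagement, so this is the end stop. I'll unload back into the free play, lift out, and look.

```bash
python3 - <<'E'
from h import *
F0,T0=np.load('base.npy'); a,x,y,z=np.load('st.npy')
for b in (.05,.1,.15):
    env.movel([x,y,z],velocity=.05,frame=quat(a+b)); F,T,s=mean(4); print(b,(T-T0)[2].round(3),(F-F0).round(2))
    if (T-T0)[2]<.012: break
env.movel([x,y,.125],velocity=.04,guard=6); 
env.movel([x,y,.19],velocity=.15)
env.reach([.53,-.08,.22],quat(-.15))
w=shot('wrist','w6.png'); i=cv2.imread('pics/w6.png'); P=np.array([.588,-.145,.036,1.]); c=w['view']@P; u=w['mtx']@(c[:3]/c[2]); print(u, monitor.sense()['clock'],monitor.sense()['finger_gap'])
u=np.clip(u[:2].astype(int),[60,60],[500,360]); k=i[u[1]-60:u[1]+60,u[0]-60:u[0]+60]
cv2.imwrite('pics/w6c.png',np.hstack([cv2.resize(k,(400,400),interpolation=cv2.INTER_CUBIC),cv2.resize(i,(400,400))]))
E
```

```text
0.05 0.052 [-1.06  1.09  3.9 ]
0.1 -0.008 [-0.73  0.51  4.  ]
[332.21168059 104.42093689   1.        ] 40.0667 0.24651923155051678
```

View pics/w6c.png

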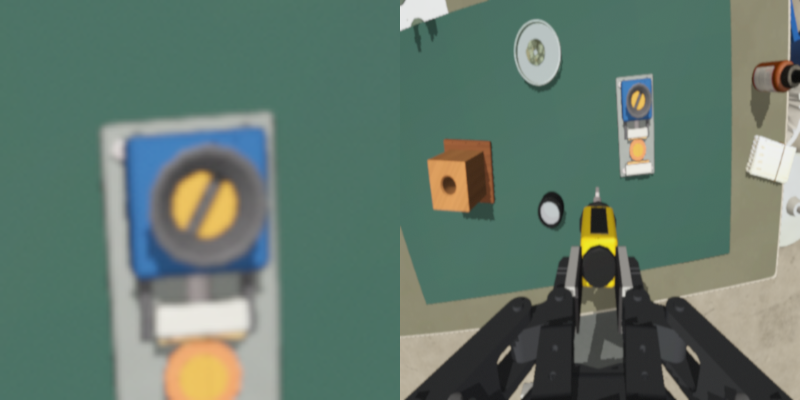

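The jaw now touches the coin and the slot has turned about 1 rad. The driver is still straight in the grip, so I'll return it to the stand.

```bash
python3 - <<'E'
from h import *
yaw=float(np.load('yaw.npy')); q=quat(yaw); x,y=.5441,.1355
env.reach([x,y,.20],q); env.hold(.2)
h=env.movel([x,y,.095],velocity=.08,frame=q,guard=5); s=monitor.sense(); print(h,s['position'],s['contact_force'])
if not h:
    h=env.movel([x,y,.0785],velocity=.025,guard=3.5); F,T,s=mean(); print(h,F,s['position'],s['clock'])
E
```

```text
False [0.54437138 0.13552499 0.09547374] [ 0.06818579  0.11448736 -0.46996492]
True [-0.78269206  0.47800711  5.3766334 ] [0.54391607 0.1356019  0.07942875] 43.3417
```

Seated at the same height as the grasp (0.0794). Release and back away.

```bash
python3 - <<'E'
from h import *
env.release(); env.hold(.2); s=monitor.sense()
env.movel([*s['position'][:2],.22],velocity=.1,guard=8); 
env.reach([.50,.131,.25],quat(0)); env.hold(.3)
w=shot('wrist','w7.png'); t=shot('scene','s7.png'); print(monitor.sense()['clock'])
a=cv2.imread('pics/w7.png');b=cv2.imread('pics/s7.png')[120:320,150:400]
cv2.imwrite('pics/ws7.png',np.hstack([cv2.resize(a,(400,320)),cv2.resize(b,(400,320))]))
E
```

```text
46.4667
```

View pics/ws7.png

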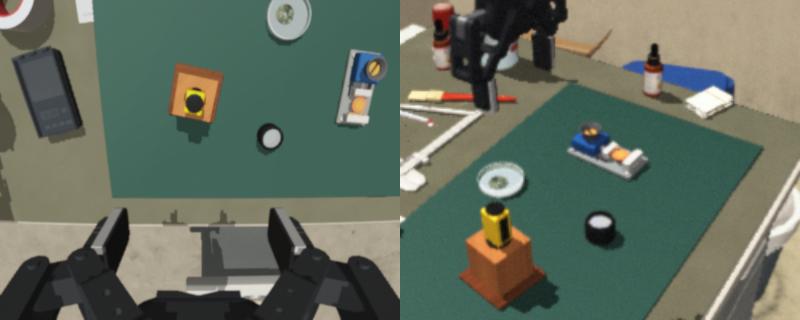

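The driver stands upright in the stand at about (195,100), the jaw is on the coin, and nothing else has moved. Handing in.

```bash
python3 -c "
from bench import job
print(job.hand_in())"
```

```text
the job is handed in; nothing more can be done
None
```

The job is handed in at about 46 s: the torque rise and camera view show the jaw closed on the coin, the screwdriver is upright in its stand, nothing else appears moved, and the hand-in returned no verdict.

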